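Find the balance of a dark box's sprung cover and hold it just short

ROBOT

A 6-joint arm with a two-finger parallel gripper is mounted at the origin on a cart in front of the work surface, level with it; the furniture and walls round the work are solid. World frame = base frame: x ahead of the robot, y to its left, z up, the work surface at z = 0. Lengths are in m, angles in rad, forces in N, time in s.
With the tool pointing down it reaches from about 0.375 to 0.75 m from the base axis. Payload 9 kg.
Tool frame: the origin (TCP) lies between the finger pads; the fingertips stand 22 mm ahead of it and the grasp point (between the pads) lies 3 mm ahead of it (robot.tip_extent is the z of the fingertips in the tool frame, in m); z points along the fingers, y is the line along which they close (so a half turn about z gives the same grasp; the last joint's range is limited). The gripper opens to 85 mm and grips with 20 to 120 N. Pads are 22 mm wide; open, the fingers measure 114 mm over their backs; the gripper's body (76 mm by 85 mm) begins 54 mm behind the grasp point. The pads swing forward as they close: fully open they stand 13 mm farther back than shut.
Start: joints at [0.968, 0.104, 0.097, 1.564, 0, 1.353], TCP at [0.225, 0.556, 0.253] pointing down, gripper open.
Joint ranges: [-2.99, 2.99], [-0.84, 1.86], [-1.1, 1.16], [-1.84, 2.11], [-1.51, 1.56], [-3.14, 3.14]. Speed limits (rad/s): [2.22, 2.22, 2.57, 3.14, 3.14, 3.14].

INTERFACE

Orientations are given as a rotation vector (axis times angle).
In Python, from station import robot gives the robot as it stands.
- The arm moves only by the tool play_rows, never from a script. Its argument "increments" is a list of rows, each a list of 3 entries, a list of its own where there are three numbers: the turn, a rotation vector about the tool's x, y, z in degrees, then the shift along the tool's x, y, z in cm, then the opening, from -1 (shut) to 1 (fully open). A call has 1 to 8 rows; each row is the pose to reach, as a shift and turn from the pose commanded when the call began, along the tool's axes at that moment; what a row does not reach only later rows make up. A row lasts 1/12 s, in which the tool goes at most 41.7 mm and 7.16 degrees, less where a joint would pass 70% of its speed; a pose out of reach is approached as far as the arm can. A call with a gripper value outside its range is refused whole. The fingers move at their own pace and stop on an object; the grip force is fixed at half the most. Time passes only in rows, so rows that repeat a pose let the fingers close. It gives the time, the measured TCP pose, the force, the opening and the grip force at its end, in the units of the state.
- robot.sense(): the state, without advancing time (a new reading comes with each control period).
- robot.get_image(name): name is "scene" or "top" or "wrist"; returns a dict with "frame" (400x640x3 uint8, red, green, blue), "camera_matrix" (3x3 intrinsics, pixels), "k1" (the pictures are not rectified: a ray, as slopes to the right and down, at radius r is drawn at 1 + k1 r^2 times it, then the intrinsics apply), "rvec" (rotation vector, rad) and "tvec" (3), from world to camera coordinates, as OpenCV has them. Camera axes: x right, y down, z forward; pixel columns grow to the right and rows downward; lengths in m; the calibration is good to about 2 mm. A picture is of the moment at which its call begins. There is no depth.
- robot.hand_in(): hands the job in; it is judged then, once.
Trained networks look in the newest picture that a camera, given by its name, has taken for a name from the list of things; names that differ only in an ending like _2 or _b are one class to them, and where a whole thing is asked for, a point or a joint stands for the part that bears it (a point fixed in the world has none). Each returns a list of dicts, best first, with "confidence" (0 to 1); they miss things now and then, are a little off and sometimes report something else, mostly with a low value. They report only what shows in the picture. A call takes as long as a camera call.
- robot.spot_in(camera, target): "location" ([x, y, z] in m, in world coordinates, good to about 4 mm: the middle of the surface that is visible of it).
- robot.masks_of(camera, target): "mask" (400x640 bool, what is visible of it).
The state is a dict: "clock": time; "joint_pos": joint angles; "dq": joint speeds; "joint_torque": joint torques, N m; "tcp_pos": TCP position; "tcp_rot": TCP orientation; "force": force on the tool from outside, world axes, zero at the start; "wrist_torque": the same for the moment, N m; "grip_width": finger opening in m; "grip_force": force on a finger pad.
Only numpy, scipy, OpenCV 4.12 (cv2) and the standard library are available. Lean on these libraries where they do the work, as an engineer would, in place of code of your own. Each camera call takes 0.05 s, during which the arm holds its last target. There are 200 camera calls.

TASK

I want to set the tension screw of the new spring on the grey dark box's cover. Take the loupe off the cover and set it down upright on the bench, then grip the cover's bar handle and raise the cover a good five degrees past its balance point, where the spring takes over; keep hold of it, so that it neither flies open nor drops. Ease it back and finish while still gripping the bar, holding the cover still about five degrees short of the balance point, and leave the other things as they lie.

Things in the scene. Friction and masses are not known exactly. Their poses are not given: they have to be found in the camera images.
- loupe_mid (a point): centre (half-way up) of the loupe: a black, waisted, round eyepiece, 35 mm across, 34 mm high, 0.035 kg, standing upright on its foot on the dark box's cover; its z axis is its upright axis. Grasp it from above, at or a little above this point. The strip of bench at x 0.38 to 0.41, y 0.22 to 0.32 (left, nearest the robot) is free of things.
- dark_box: grey light-tight test box (dark box), 170 mm deep, 200 mm wide, fixed to the bench, four coax sockets in its front; origin on the bench under its middle, x axis from its front to its hinge side (away from the robot), y along the hinge, z up. With the cover shut its top, where the loupe stands, is 105 mm above the bench.
- cover (a joint): angle of the box's grey cover (0.9 kg, hinged at the back) in rad: 0 shut, grows as its front rises, stop at 1.45. A coil spring helps to lift it; it balances at 0.873 rad (50 degrees): let go below that it falls shut, above that it flies up to the stop. Little friction; at the bar it pulls down with 1 N when shut, a few tenths of a newton near balance.
- cover_hinge (a point): point on the level hinge axis at the middle of its length, 94 mm behind the box's middle, 90 mm above the bench; fixed; axes as the box's. The microscope's eyepieces reach out to the left of the box (x 0.51 to 0.64, y -0.06 to 0.09, heights 0.30 to 0.40): pass in front of them.
- cover_bar (a point): centre of the cover's handle: a round steel bar 10 mm thick, parallel to the hinge, 106 mm free between its brackets, 43 mm of open space between it and the cover's front edge, nothing below it. 229 mm from the hinge axis and, shut, 6 mm above it. Gripped from above, one finger before and one behind it, it turns between the fingers as the cover swings.
- loupe: the loupe itself, origin at the centre of its foot, 17 mm below point loupe_mid
- hex_driver: slim red-handled hex driver, 132 x 11 mm, lying on the bench in front of the box; bystander, stays where it is
- tweezers: black fine tweezers, 110 mm long, lying on the bench near its front edge; bystander, stays where it is
- chip_tray: pale lidded square chip tray, 51 x 51 x 12 mm, left of the box near the front edge of the bench; bystander, stays where it is
- vial: small glass vial lying on the bench, 46 x 10 mm, at the left beside the pliers; bystander, stays where it is
- flux_bottle: small amber bottle with a white cap, 28 mm across, 75 mm high, standing behind the box to its left; bystander, stays where it is

How it is judged:
On the way, in this order (a step that is already met when the one before it is completed fails the run):
1. the loupe stands upright on the bench, let go, with the cover still shut (height (world z) of loupe_mid between 0.01 and 0.024 m and angle between loupe_mid's own z axis and vertical below 0.2 rad and contact force between the fingers and loupe below 0.05 N and linear speed of loupe below 0.03 m/s and value of joint cover below 0.1 rad), for 0.2 s.
2. the gripped cover has been raised past its balance point (above 0.92 rad) (value of joint cover above 0.92 rad and contact force between the fingers and cover above 1 N), for 0.2 s.
At the end, for the whole second after the job is handed in: The fingers still grip the cover's bar (more than 1 N) and hold the cover still (under 0.06 rad/s) between 0.70 and 0.85 rad, that is 1 to 10 degrees below its balance point of 0.873 rad; the loupe stands upright (within 0.2 rad) on the bench, let go (height (world z) of loupe_mid between 0.01 and 0.024 m and angle between loupe_mid's own z axis and vertical below 0.2 rad and contact force between the fingers and loupe below 0.05 N and linear speed of loupe below 0.03 m/s and contact force between the fingers and cover above 1 N and value of joint cover between 0.7 and 0.85 rad and velocity of joint cover between -0.06 and 0.06 rad/s and not (contact force between cover and loupe above 0.01 N)); the arm keeps its last pose, push and grip.
It fails at once if the cover flies open (past 1.25 rad) (value of joint cover above 1.25 rad).
It fails at once if the cover drops (closing faster than 1.5 rad/s) (velocity of joint cover below -1.5 rad/s).
It fails at once if the loupe is dropped (falls free faster than 0.45 m/s) (contact force between the fingers and loupe below 0.001 N and linear speed of loupe above 0.45 m/s).
It fails at once if another thing on the bench is moved (more than 40 mm) (distance of any of hex_driver, tweezers, chip_tray, vial, flux_bottle from where it was at the start of the episode above 0.04 m).
It also fails if it takes over 53 s, if anything falls off the work surface, if the arm or the gripper's body presses on something with over 40 N, if the wrist force passes 120 N, or if a joint passes its speed limit or range.

## Working session

There is one attempt and no reset: what is moved stays moved. The work goes in short steps, Python scripts to look and compute and a tool call to move; the robot and the scene stay as the last step left them, time stands still between calls to the robot, and variables do not carry over. Pictures are saved under pics/ and viewed, at most 10 in all, crops included, and the job is handed in when it is done.

Besides the shell and the picture viewer there is one more tool, called after ">>>" by a JSON object that holds its "fn" and its "kwargs", one argument or row to a line. play_rows: Moves the arm, as the interface text tells. Its arguments: {"type":"object","properties":{"increments":{"type":"array","items":{"type":"array"}}},"required":["increments"]}

```bash
mkdir -p pics; ls
python3 - <<'E'
from station import robot
import cv2,numpy as np
s=robot.sense();print({k:np.round(v,3).tolist() for k,v in s.items()})
for c in("scene","top"):
    d=robot.get_image(c);cv2.imwrite(f"pics/{c}0.png",d["frame"][:,:,::-1])
    for t in("loupe","loupe_mid","cover_bar","dark_box","cover","hex_driver","chip_tray","flux_bottle","vial","tweezers"):
        try:print(c,t,[(np.round(r["location"],3).tolist(),round(r["confidence"],2)) for r in robot.spot_in(c,t)[:2]])
        except Exception as e:print(c,t,e)
E
```

```text
pics
{'clock': 0.0, 'joint_pos': [0.968, 0.105, 0.096, 1.564, -0.0, 1.353], 'dq': [-0.0, 0.001, -0.001, -0.0, -0.003, 0.0], 'joint_torque': [-0.001, -55.693, 50.365, 0.017, -0.0, -0.0], 'tcp_pos': [0.225, 0.556, 0.253], 'tcp_rot': [-0.601, -3.083, 0.002], 'force': [0.286, -0.093, -0.785], 'wrist_torque': [0.038, -0.025, -0.039], 'grip_force': 0.0, 'grip_width': 0.085}
scene loupe [([0.546, -0.238, 0.129], 0.5)]
scene loupe_mid [([0.5, -0.245, 0.1], 0.54), ([0.548, -0.237, 0.133], 0.46)]
scene cover_bar [([0.514, -0.241, 0.107], 0.8)]
scene dark_box [([0.502, -0.247, 0.1], 0.73), ([0.513, -0.242, 0.107], 0.65)]
scene cover []
scene hex_driver [([0.404, -0.236, 0.007], 0.65)]
scene chip_tray [([0.399, 0.001, 0.01], 0.68)]
scene flux_bottle [([0.76, -0.036, 0.045], 0.47)]
scene vial []
scene tweezers [([0.378, 0.122, 0.003], 0.38)]
top loupe []
top loupe_mid []
top cover_bar [([0.533, -0.228, 0.103], 0.76)]
top dark_box [([0.534, -0.226, 0.106], 0.64)]
top cover [([0.534, -0.227, 0.103], 0.95)]
top hex_driver [([0.403, -0.235, 0.006], 0.58)]
top chip_tray [([0.402, -0.002, 0.015], 0.49)]
top flux_bottle []
top vial []
top tweezers []
```

View both.

View pics/scene0.png

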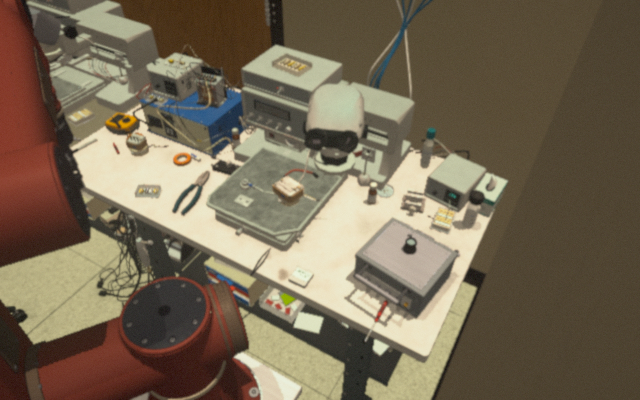

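View pics/top0.png

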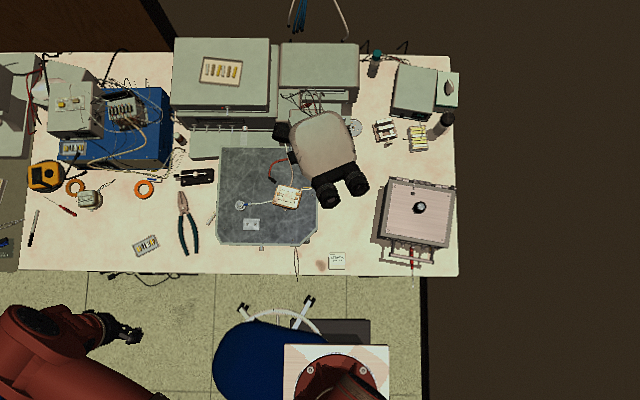

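```bash
cat > h.py <<'E'
import numpy as np,cv2
from scipy.spatial.transform import Rotation as R
def ray(d,uv):
    K=d["camera_matrix"];p=np.array([(uv[0]-K[0,2])/K[0,0],(uv[1]-K[1,2])/K[1,1]])
    q=cv2.undistortPoints(np.array([[p]],float),np.eye(3),np.array([d["k1"],0,0,0.])).ravel()
    M=cv2.Rodrigues(np.array(d["rvec"],float))[0];v=M.T@np.array([q[0],q[1],1.]);c=-M.T@np.ravel(d["tvec"]);return c,v/np.linalg.norm(v)
def atz(d,uv,z):
    c,v=ray(d,uv);return c+v*(z-c[2])/v[2]
def proj(d,P):
    return cv2.projectPoints(np.array(P,float).reshape(-1,3),np.array(d["rvec"],float),np.array(d["tvec"],float),np.array(d["camera_matrix"],float),np.array([d["k1"],0,0,0.]))[0].reshape(-1,2)
E
python3 - <<'E'
from station import robot
from h import *
t=robot.get_image("top");s=robot.get_image("scene")
np.save("cams.npy",{"top":t,"scene":s},allow_pickle=True)
print("k1",t["k1"],t["camera_matrix"][0],"cam",ray(t,(320,200))[0])
for n,d,w in(("top",t,(365,465,165,280)),("scene",s,(340,480,210,340))):
    im=d["frame"][w[2]:w[3],w[0]:w[1],::-1];cv2.imwrite(f"pics/{n}c.png",cv2.resize(im,None,fx=5 if n=="top" else 4,fy=5 if n=="top" else 4,interpolation=cv2.INTER_CUBIC))
for n in("top","scene"):
  for x in("cover","dark_box","loupe"):
    for r in robot.masks_of(n,x)[:2]:
        v,u=np.nonzero(r["mask"]);print(n,x,round(r["confidence"],2),u.min(),u.max(),v.min(),v.max(),u.mean().round(1),v.mean().round(1))
print(atz(t,(419,207),.139),atz(s,(410,243),.122))
E
```

```text
k1 -0.04577542605978658 [464.06873163   0.         316.39715199] cam [0.34926292 0.06402572 1.45587682]
top cover 0.58 380 455 179 263 417.1 215.5
top loupe 0.61 411 412 251 253 411.4 251.8
top loupe 0.47 414 426 202 213 419.6 207.2
scene cover 0.92 353 456 218 304 403.8 260.1
scene cover 0.39 367 377 183 204 372.3 193.7
scene dark_box 0.78 353 458 219 316 403.7 266.2
scene loupe 0.63 402 416 238 254 409.3 246.2
scene loupe 0.56 367 377 183 204 372.0 193.6
[ 0.55329977 -0.23013236  0.139     ] [ 0.5639481  -0.23449117  0.122     ]
```

View pics/topc.png

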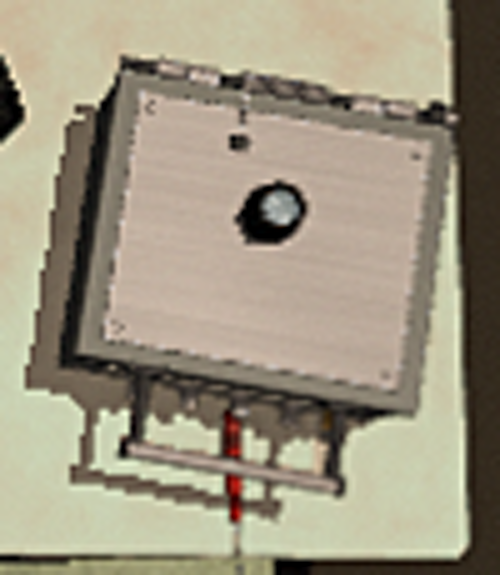

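View pics/scenec.png

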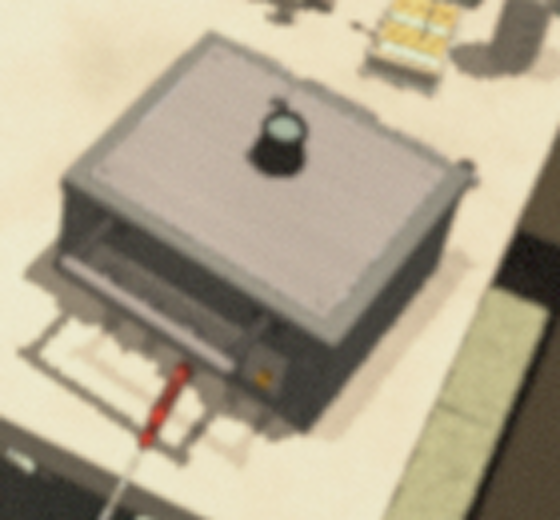

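Run:
```python
from h import *
c=np.load("cams.npy",allow_pickle=True).item();t,s=c["top"],c["scene"]
T=lambda u,v,z:atz(t,(365+u/5-.4,165+v/5-.4),z)
S=lambda u,v,z:atz(s,(340+u/4-.4,210+v/4-.4),z)
print("lens",T(283,207,.139),S(284,128,.139),"foot scene",S(277,166,.105))
a,b=T(125,449,.096),T(338,487,.096);print("bar",a,b,(a+b)/2,np.linalg.norm(a-b),np.degrees(np.arctan2(*(b-a)[:2])))
a,b=S(64,261,.096),S(231,368,.096);print("barS",a,b,(a+b)/2,np.linalg.norm(a-b),np.degrees(np.arctan2(*(b-a)[:2])))
q=[T(*p,.105) for p in((78,357),(412,412),(450,128),(122,68))];print("top corners",np.round(q,4),np.mean(q,0))
q2=[S(*p,.105) for p in((64,180),(335,345),(465,175),(210,35))];print("S corners",np.round(q2,4),np.mean(q2,0))
for k in(q,q2):
  f=k[1]-k[0];h=k[2]-k[3];e=k[3]-k[0];print(np.linalg.norm(f),np.linalg.norm(e),[np.degrees(np.arctan2(x[0],-x[1])) for x in(f,h)],np.degrees(np.arctan2(e[1],e[0])),np.degrees(np.arctan2((k[2]-k[1])[1],(k[2]-k[1])[0])))
```

```text
lens [ 0.55629213 -0.23656782  0.139     ] [ 0.55414441 -0.23756499  0.139     ] foot scene [ 0.55168798 -0.23895867  0.105     ]
bar [ 0.41899871 -0.15026085  0.096     ] [ 0.39829589 -0.27449736  0.096     ] [ 0.4086473  -0.21237911  0.096     ] 0.1259496594548073 -170.53914281548157
barS [ 0.42063563 -0.15250514  0.096     ] [ 0.40100322 -0.27346593  0.096     ] [ 0.41081943 -0.21298554  0.096     ] 0.12254364266747984 -170.78105828824343
top corners [[ 0.4716 -0.1221  0.105 ]
 [ 0.4417 -0.3168  0.105 ]
 [ 0.6105 -0.3455  0.105 ]
 [ 0.6442 -0.1502  0.105 ]] [ 0.5420138  -0.23366456  0.105     ]
S corners [[ 0.4715 -0.1259  0.105 ]
 [ 0.441  -0.3217  0.105 ]
 [ 0.6063 -0.3461  0.105 ]
 [ 0.6373 -0.1539  0.105 ]] [ 0.53900372 -0.2368977   0.105     ]
0.19703521780354552 0.17494288707710848 [np.float64(-8.710632052640408), np.float64(-9.806412505333572)] -9.252633836523266 -9.654754309446766
0.19817029351150878 0.1681577388256053 [np.float64(-8.836686614268105), np.float64(-9.155550410302352)] -9.59926253361902 -8.405286607318464
```

```bash
cat >> h.py <<'E'
def down(a):  # tool pointing down, its y axis at world heading a (deg)
    y=np.array([np.cos(np.radians(a)),np.sin(np.radians(a)),0]);z=np.array([0,0,-1.]);return R.from_matrix(np.c_[np.cross(y,z),y,z])
def calls(wps,start=None,step=.038,turn=6.8):
    """print rel. targets (turn deg, shift cm, rows needed) per call; wps: (x,y,z,heading)"""
    if start is None:
        from station import robot
        s=robot.sense();p,r=np.array(s["tcp_pos"]),R.from_rotvec(s["tcp_rot"])
    else:p,r=np.array(start[:3]),down(start[3])
    for w in wps:
        q=np.array(w[:3]);t=down(w[3]);rv=np.degrees((r.inv()*t).as_rotvec());sh=r.inv().apply(q-p)*100
        n=max(np.linalg.norm(q-p)/step,np.linalg.norm(rv)/turn)
        print(np.round(rv,2).tolist(),np.round(sh,2).tolist(),"rows",round(n,1));p,r=q,t
E
python3 - <<'E'
from h import *
from station import robot
print(robot.tip_extent)
calls([(.37,.29,.26,30),(.40,.02,.26,-9.2),(.42,-.19,.26,-9.2),(.555,-.237,.24,-9.2)])
E
```

```text
0.022
[0.0, -0.0, 37.96] [-23.41, -19.23, -0.67] rows 8.0
[0.0, 0.0, 39.2] [-24.88, -10.9, 0.0] rows 7.1
[0.0, 0.0, 0.0] [-20.41, 5.33, 0.0] rows 5.6
[0.0, 0.0, 0.0] [-2.48, 14.08, 2.0] rows 3.8
```

>>> {"fn": "play_rows", "kwargs": {
  "increments": [
    [[0,0,5],[-3,-2.4,0],1],
    [[0,0,10],[-6,-4.8,0],1],
    [[0,0,15],[-9,-7.3,0],1],
    [[0,0,20],[-12,-9.7,0],1],
    [[0,0,25],[-15,-12.1,0],1],
    [[0,0,30],[-18,-14.6,0],1],
    [[0,0,35],[-21,-17,0],1],
    [[0,0,38],[-23.4,-19.2,-0.7],1]
  ]
}}

```text
clock: 2.17
tcp_pos: [0.3705, 0.2882, 0.2594]
tcp_rot: [-1.579, -2.716, 0.001]
force: [0.2, 0.2, 0.1]
grip_width: 0.0852
grip_force: 0.0
```

>>> {"fn": "play_rows", "kwargs": {
  "increments": [
    [[0,0,5],[-3.2,-1.4,0],1],
    [[0,0,10],[-6.4,-2.8,0],1],
    [[0,0,15],[-9.6,-4.2,0],1],
    [[0,0,20],[-12.8,-5.6,0],1],
    [[0,0,25],[-16,-7,0],1],
    [[0,0,30],[-19.2,-8.4,0],1],
    [[0,0,35],[-22.3,-9.8,0],1],
    [[0,0,39.2],[-24.9,-10.9,0],1]
  ]
}}

```text
clock: 2.83
tcp_pos: [0.3998, 0.0181, 0.2605]
tcp_rot: [2.398, 2.028, 0.001]
force: [0.5, 1.3, -0.7]
grip_width: 0.0852
grip_force: 0.0
```

>>> {"fn": "play_rows", "kwargs": {
  "increments": [
    [[0,0,0],[-3.4,0.9,0],1],
    [[0,0,0],[-6.8,1.8,0],1],
    [[0,0,0],[-10.2,2.7,0],1],
    [[0,0,0],[-13.6,3.5,0],1],
    [[0,0,0],[-17,4.4,0],1],
    [[0,0,0],[-20.4,5.3,0],1],
    [[0,0,0],[-20.4,5.3,0],1]
  ]
}}

```text
clock: 3.42
tcp_pos: [0.4194, -0.1946, 0.2596]
tcp_rot: [2.397, 2.029, -0.001]
force: [-0.3, -0.2, -0.3]
grip_width: 0.0854
grip_force: 0.0
```

Run:
```python
from h import *
from station import robot
s=robot.sense();print(s["clock"],s["tcp_pos"],s["tcp_rot"])
calls([(.555,-.237,.24,-9.2)])
```

```text
3.4167 [ 0.41938732 -0.1946383   0.25960691] [ 2.39698695e+00  2.02944206e+00 -1.44216851e-03]
[0.0, 0.07, -0.29] [-1.94, 14.07, 1.96] rows 3.8
```

>>> {"fn": "play_rows", "kwargs": {
  "increments": [
    [[0,0,0],[-0.5,3.5,0.5],1],
    [[0,0,0],[-1,7,1],1],
    [[0,0,0],[-1.5,10.5,1.5],1],
    [[0,0,-0.3],[-1.9,14.1,2],1],
    [[0,0,-0.3],[-1.9,14.1,2],1],
    [[0,0,-0.3],[-1.9,14.1,2],1]
  ]
}}

```text
clock: 3.92
tcp_pos: [0.556, -0.2307, 0.2375]
tcp_rot: [-2.384, -2.039, 0.002]
force: [-0.4, 0.4, 0.3]
grip_width: 0.0852
grip_force: 0.0
```

Run:
```python
from h import *
from station import robot
w=robot.get_image("wrist");cv2.imwrite("pics/w1.png",w["frame"][:,:,::-1])
for x in("loupe","cover_bar"):
    print(x,[(np.round(r["location"],4),r["confidence"]) for r in robot.spot_in("wrist",x)[:2]])
    for r in robot.masks_of("wrist",x)[:2]:
        v,u=np.nonzero(r["mask"]);print(round(r["confidence"],2),u.min(),u.max(),v.min(),v.max())
print(proj(w,[[.555,-.237,.139],[.41,-.2127,.096]]))
```

```text
loupe [(array([ 0.5559, -0.2311,  0.1329]), 0.58), (array([ 0.4056, -0.0124,  0.0146]), 0.44)]
0.85 302 338 186 230
cover_bar [(array([ 0.5396, -0.2133,  0.1056]), 0.59)]
0.62 154 409 89 297
[[318.94196247 215.51017129]
 [170.24388918 199.95883839]]
```

View pics/w1.png

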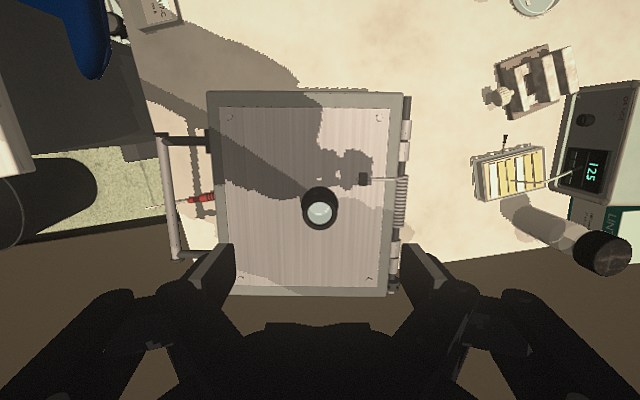

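Run:
```python
from h import *
from station import robot
w=robot.get_image("wrist")
print("lens",atz(w,(319.5,211),.139));a,b=atz(w,(164,140),.096),atz(w,(178,256),.096)
print(a,b,(a+b)/2,np.degrees(np.arctan2(*(a-b)[:2])),np.linalg.norm(a-b))
s=robot.sense();print(s["tcp_pos"]);calls([(.555,-.2355,.185,-9.2),(.555,-.2355,.131,-9.2)])
```

```text
lens [ 0.55563138 -0.23525089  0.139     ]
[ 0.41916334 -0.15616144  0.096     ] [ 0.3977294  -0.27494806  0.096     ] [ 0.40844637 -0.21555475  0.096     ] 10.228426209025164 0.1207049100569724
[ 0.55519568 -0.23098856  0.24192757]
[0.13, 0.06, 0.24] [-0.44, 0.04, 5.69] rows 1.5
[0.0, 0.0, 0.0] [0.0, 0.0, 5.4] rows 1.4
```

>>> {"fn": "play_rows", "kwargs": {
  "increments": [
    [[0,0,0],[-0.2,0,2.8],1],
    [[0,0,0],[-0.4,0,5.6],1],
    [[0,0,0],[-0.4,0,7.5],1],
    [[0,0,0],[-0.4,0,9.5],1],
    [[0,0,0],[-0.4,0,11],1],
    [[0,0,0],[-0.4,0,11],1],
    [[0,0,0],[-0.4,0,11],1]
  ]
}}

```text
clock: 4.8
tcp_pos: [0.5544, -0.2348, 0.1308]
tcp_rot: [-2.388, -2.041, -0.0]
force: [0.4, -0.2, 0.2]
grip_width: 0.0853
grip_force: 0.0
```

Run:
```python
from h import *
calls([(.555,-.2355,.1305,-9.2)])
```

```text
[-0.0, -0.01, 0.24] [-0.06, 0.07, 0.03] rows 0.0
```

Close on the loupe.

>>> {"fn": "play_rows", "kwargs": {
  "increments": [
    [[0,0,0],[0,0.1,0],0.2],
    [[0,0,0],[0,0.1,0],0.0],
    [[0,0,0],[0,0.1,0],-0.2],
    [[0,0,0],[0,0.1,0],-0.4],
    [[0,0,0],[0,0.1,0],-0.6],
    [[0,0,0],[0,0.1,0],-0.8],
    [[0,0,0],[0,0.1,0],-1],
    [[0,0,0],[0,0.1,0],-1]
  ]
}}

```text
clock: 5.47
tcp_pos: [0.5563, -0.2354, 0.1316]
tcp_rot: [2.387, 2.041, 0.001]
force: [-0.2, 1.4, 5.7]
grip_width: 0.0309
grip_force: 58.9
```

>>> {"fn": "play_rows", "kwargs": {
  "increments": [
    [[0,0,0],[0,0.1,-0.5],-1],
    [[0,0,0],[0,0.1,-2],-1],
    [[0,0,0],[0,0.1,-5],-1],
    [[0,0,0],[0,0.1,-8],-1],
    [[0,0,0],[0,0.1,-11],-1],
    [[0,0,0],[0,0.1,-13],-1],
    [[0,0,0],[0,0.1,-13],-1]
  ]
}}

```text
clock: 6.05
tcp_pos: [0.5584, -0.2363, 0.266]
tcp_rot: [2.382, 2.037, 0.003]
force: [0.5, -0.7, 0.5]
grip_width: 0.031
grip_force: 59.5
```

Run:
```python
from h import *
calls([(.42,-.19,.26,-9.2),(.40,.02,.26,-9.2),(.395,.27,.26,30),(.395,.27,.08,30)])
```

```text
[0.38, 0.18, 0.26] [2.42, -14.39, 0.5] rows 3.8
[0.0, 0.0, 0.0] [20.41, -5.33, 0.0] rows 5.6
[0.0, 0.0, -39.2] [24.6, -4.49, 0.0] rows 6.6
[0.0, 0.0, 0.0] [0.0, 0.0, 18.0] rows 4.7
```

>>> {"fn": "play_rows", "kwargs": {
  "increments": [
    [[0,0,0],[0.6,-3.5,0.1],-1],
    [[0,0,0],[1.2,-7,0.2],-1],
    [[0,0,0],[1.8,-10.5,0.4],-1],
    [[0,0,0],[2.4,-14.4,0.5],-1],
    [[0,0,0],[2.4,-14.4,0.5],-1]
  ]
}}

```text
clock: 6.47
tcp_pos: [0.4133, -0.186, 0.2542]
tcp_rot: [-2.385, -2.039, 0.002]
force: [1.2, -0.5, -0.1]
grip_width: 0.0304
grip_force: 59.6
```

>>> {"fn": "play_rows", "kwargs": {
  "increments": [
    [[0,0,0],[3.4,-0.9,0],-1],
    [[0,0,0],[6.8,-1.8,0],-1],
    [[0,0,0],[10.2,-2.7,0],-1],
    [[0,0,0],[13.6,-3.5,0],-1],
    [[0,0,0],[17,-4.4,0],-1],
    [[0,0,0],[20.4,-5.3,0],-1]
  ]
}}

```text
clock: 6.97
tcp_pos: [0.3972, 0.022, 0.255]
tcp_rot: [2.389, 2.041, 0.0]
force: [1.1, -0.6, 0.7]
grip_width: 0.0309
grip_force: 59.6
```

>>> {"fn": "play_rows", "kwargs": {
  "increments": [
    [[0,0,-5],[3.1,-0.6,0],-1],
    [[0,0,-10],[6.2,-1.1,0],-1],
    [[0,0,-15],[9.3,-1.7,0],-1],
    [[0,0,-20],[12.4,-2.2,0],-1],
    [[0,0,-25],[15.5,-2.8,0],-1],
    [[0,0,-30],[18.6,-3.4,0],-1],
    [[0,0,-35],[21.7,-4,0],-1],
    [[0,0,-39.2],[24.6,-4.5,0],-1]
  ]
}}

```text
clock: 7.63
tcp_pos: [0.391, 0.2724, 0.2549]
tcp_rot: [-1.558, -2.728, 0.0]
force: [0.4, -0.7, -0.1]
grip_width: 0.0306
grip_force: 59.6
```

Run:
```python
from h import *
from station import robot
calls([(.397,.272,.10,30),(.397,.272,.0285,30)])
w=robot.get_image("wrist");cv2.imwrite("pics/w2.png",w["frame"][150:300,200:440,::-1])
print(robot.sense()["tcp_pos"])
for r in robot.spot_in("wrist","loupe")[:2]:print(r)
```

```text
[-0.01, -0.01, 0.54] [-0.34, 0.5, 15.49] rows 4.1
[0.0, 0.0, 0.0] [0.0, 0.0, 7.15] rows 1.9
[0.39065176 0.27587036 0.25458306]
{'location': [0.3867, 0.2766, 0.2582], 'confidence': 0.78}
```

View pics/w2.png

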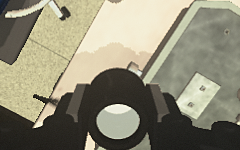

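>>> {"fn": "play_rows", "kwargs": {
  "increments": [
    [[0,0,0],[-0.1,0.2,3.5],-1],
    [[0,0,0],[-0.2,0.4,7],-1],
    [[0,0,0],[-0.3,0.5,10.5],-1],
    [[0,0,0],[-0.3,0.5,14],-1],
    [[0,0,0],[-0.3,0.5,17],-1],
    [[0,0,0],[-0.3,0.5,19.5],-1],
    [[0,0,0],[-0.3,0.5,21],-1],
    [[0,0,0],[-0.3,0.5,21],-1]
  ]
}}

```text
clock: 8.4
tcp_pos: [0.3926, 0.2691, 0.0408]
tcp_rot: [-1.561, -2.717, 0.011]
force: [-11.3, -0.6, 1.2]
grip_width: 0.0301
grip_force: 75.7
```

>>> {"fn": "play_rows", "kwargs": {
  "increments": [
    [[0,0,0],[0,0,0],-1],
    [[0,0,0],[0,0,0],-1]
  ]
}}

```text
clock: 8.57
tcp_pos: [0.3936, 0.2691, 0.043]
tcp_rot: [-1.562, -2.719, 0.01]
force: [-13.7, -3.2, 1.9]
grip_width: 0.0304
grip_force: 75.9
```

Run:
```python
from station import robot
for i in range(3):
    s=robot.sense();print(s["clock"],s["tcp_pos"],s["force"])
```

```text
8.5667 [0.39355804 0.26905445 0.0430346 ] [-13.73371985  -3.16321857   1.88719477]
8.5667 [0.39355804 0.26905445 0.0430346 ] [-13.73371985  -3.16321857   1.88719477]
8.5667 [0.39355804 0.26905445 0.0430346 ] [-13.73371985  -3.16321857   1.88719477]
```

>>> {"fn": "play_rows", "kwargs": {
  "increments": [
    [[0,0,0],[0,-0.5,-1.5],-1],
    [[0,0,0],[0.2,-1,-3.5],-1],
    [[0,0,0],[0.2,-1,-6],-1],
    [[0,0,0],[0.2,-1,-6],-1]
  ]
}}

```text
clock: 8.9
tcp_pos: [0.3897, 0.2673, 0.1095]
tcp_rot: [1.564, 2.72, 0.006]
force: [0.3, 0.7, 0.5]
grip_width: 0.03
grip_force: 75.6
```

Run:
```python
from h import *
from station import robot
s=robot.sense();print(s["tcp_pos"],s["force"],s["joint_pos"])
calls([(.388,.268,.11,90)])
t=np.load("cams.npy",allow_pickle=True).item()["top"]
for z in(0,.03,.05):print(z,[np.round(atz(t,p,z)[:2],3) for p in((217,240),(225,246),(310,243))])
```

```text
[0.38970741 0.26731261 0.1095017 ] [0.30427094 0.68462371 0.47216139] [ 3.23471151e-01 -2.78407470e-01 -5.26235763e-01  1.31751373e+00
 -8.19579422e-05  1.36736730e+00]
[0.24, 0.22, -59.81] [0.15, -0.11, -0.05] rows 8.8
0 [array([0.462, 0.376]), array([0.443, 0.35 ]), array([0.456, 0.084])]
0.03 [array([0.459, 0.369]), array([0.441, 0.344]), array([0.454, 0.083])]
0.05 [array([0.458, 0.365]), array([0.44, 0.34]), array([0.453, 0.083])]
```

>>> {"fn": "play_rows", "kwargs": {
  "increments": [
    [[0,0,-7],[0.1,-0.1,0],-1],
    [[0,0,-14],[0.1,-0.1,0],-1],
    [[0,0,-21],[0.1,-0.1,0],-1],
    [[0,0,-28],[0.1,-0.1,0],-1],
    [[0,0,-35],[0.1,-0.1,0],-1],
    [[0,0,-42],[0.1,-0.1,0],-1],
    [[0,0,-49],[0.1,-0.1,0],-1],
    [[0,0,-56],[0.1,-0.1,0],-1]
  ]
}}

```text
clock: 9.57
tcp_pos: [0.3863, 0.2669, 0.1047]
tcp_rot: [-0.095, -3.14, 0.0]
force: [-0.1, -0.2, -0.4]
grip_width: 0.0304
grip_force: 75.6
```

Run:
```python
from h import *
from station import robot
s=robot.sense();print(s["tcp_pos"],s["force"])
w=robot.get_image("wrist");cv2.imwrite("pics/w3.png",w["frame"][:,:,::-1])
calls([(.388,.268,.05,88),(.388,.268,.03,88)])
```

```text
[0.38634232 0.26693712 0.1046676 ] [-0.11723459 -0.16622244 -0.36410572]
[-0.02, -0.03, -0.95] [-0.16, 0.11, 5.47] rows 1.4
[0.0, 0.0, 0.0] [0.0, 0.0, 2.0] rows 0.5
```

View pics/w3.png

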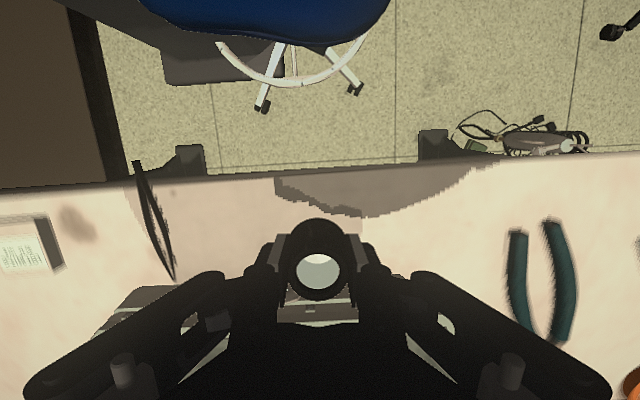

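>>> {"fn": "play_rows", "kwargs": {
  "increments": [
    [[0,0,0],[0,0,2.5],-1],
    [[0,0,0],[0,0,5],-1],
    [[0,0,0],[0,0,6.5],-1],
    [[0,0,0],[0,0,7.2],-1],
    [[0,0,0],[0,0,7.2],-1],
    [[0,0,0],[0,0,7.2],-1]
  ]
}}

```text
clock: 10.12
tcp_pos: [0.3865, 0.2673, 0.0336]
tcp_rot: [-0.105, -3.14, 0.0]
force: [-0.9, 0.1, -0.3]
grip_width: 0.0302
grip_force: 75.6
```

>>> {"fn": "play_rows", "kwargs": {
  "increments": [
    [[0,0,0],[0,0,0.2],-1],
    [[0,0,0],[0,0,0.4],-1],
    [[0,0,0],[0,0,0.4],-1],
    [[0,0,0],[0,0,0.4],-1]
  ]
}}

```text
clock: 10.45
tcp_pos: [0.3867, 0.2676, 0.0298]
tcp_rot: [0.103, 3.139, 0.001]
force: [0.5, -0.0, -0.6]
grip_width: 0.0302
grip_force: 75.6
```

>>> {"fn": "play_rows", "kwargs": {
  "increments": [
    [[0,0,0],[0,0,0.1],-1],
    [[0,0,0],[0,0,0.1],-1],
    [[0,0,0],[0,0,0.1],-1]
  ]
}}

```text
clock: 10.7
tcp_pos: [0.3864, 0.2675, 0.0284]
tcp_rot: [0.103, 3.14, 0.0]
force: [-0.7, -0.0, -0.6]
grip_width: 0.0304
grip_force: 75.6
```

>>> {"fn": "play_rows", "kwargs": {
  "increments": [
    [[0,0,0],[0,0,0.1],-1],
    [[0,0,0],[0,0,0.1],-1],
    [[0,0,0],[0,0,0.1],-1]
  ]
}}

```text
clock: 10.95
tcp_pos: [0.3863, 0.2675, 0.0272]
tcp_rot: [-0.103, -3.14, -0.0]
force: [-0.0, 0.7, -0.4]
grip_width: 0.03
grip_force: 75.6
```

>>> {"fn": "play_rows", "kwargs": {
  "increments": [
    [[0,0,0],[0,0,0.1],-1],
    [[0,0,0],[0,0,0.1],-1],
    [[0,0,0],[0,0,0.1],-1]
  ]
}}

```text
clock: 11.2
tcp_pos: [0.3865, 0.2675, 0.0268]
tcp_rot: [0.103, 3.14, 0.0]
force: [-1.5, -1.0, 5.3]
grip_width: 0.0302
grip_force: 76.3
```

>>> {"fn": "play_rows", "kwargs": {
  "increments": [
    [[0,0,0],[0,0,0],-0.2],
    [[0,0,0],[0,0,0],0],
    [[0,0,0],[0,0,0],0.2],
    [[0,0,0],[0,0,0],0.5],
    [[0,0,0],[0,0,0],0.5],
    [[0,0,0],[0,0,-1],0.5],
    [[0,0,0],[0,0,-4],0.6],
    [[0,0,0],[0,0,-8],0.6]
  ]
}}

```text
clock: 11.87
tcp_pos: [0.3842, 0.2667, 0.1051]
tcp_rot: [-0.103, -3.135, 0.003]
force: [1.1, 0.3, 0.3]
grip_width: 0.0682
grip_force: 0.0
```

>>> {"fn": "play_rows", "kwargs": {
  "increments": [
    [[0,0,0],[0,0,-4],0.6],
    [[0,0,0],[0,0,-8],0.6],
    [[0,0,0],[0,0,-12],0.6],
    [[0,0,0],[0,0,-15],0.6],
    [[0,0,0],[0,0,-15],0.6]
  ]
}}

```text
clock: 12.28
tcp_pos: [0.3884, 0.2682, 0.2641]
tcp_rot: [0.102, 3.131, 0.006]
force: [0.8, 0.4, 0.8]
grip_width: 0.0683
grip_force: 0.0
```

Run:
```python
from h import *
from station import robot
s=robot.sense();print(s["clock"],s["tcp_pos"],s["joint_pos"])
w=robot.get_image("wrist");cv2.imwrite("pics/w4.png",w["frame"][:,:,::-1])
for r in robot.spot_in("wrist","loupe")[:2]:print(r)
B=(.4095,-.2135)
calls([(.385,.10,.22,40),(.38,-.02,.22,-9.2),(*B,.22,-9.2),(*B,.094,-9.2)])
```

```text
12.2833 [0.38838331 0.26818311 0.26405708] [ 3.26132760e-01 -2.97457695e-01 -2.61172939e-01  1.59721622e+00
  5.58703179e-05  3.91504495e-01]
[0.14, 0.13, 46.25] [-0.88, -16.76, 3.82] rows 6.8
[0.0, 0.0, 49.2] [-8.87, -8.1, 0.0] rows 7.2
[0.0, 0.0, 0.0] [-18.63, 6.01, 0.0] rows 5.2
[0.0, 0.0, 0.0] [0.0, 0.0, 12.6] rows 3.3
```

View pics/w4.png

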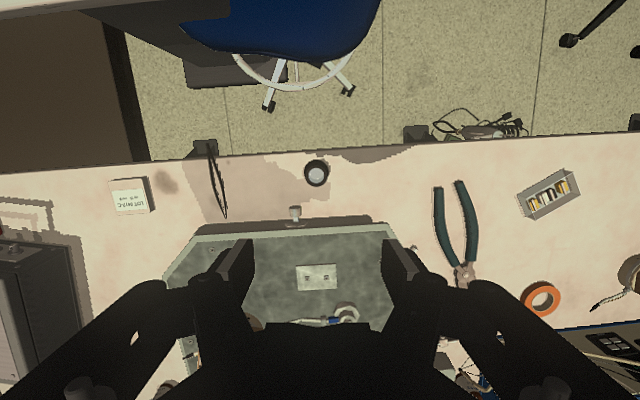

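>>> {"fn": "play_rows", "kwargs": {
  "increments": [
    [[0,0,6],[-0.1,-2.2,0.5],0.6],
    [[0,0,12],[-0.2,-4.4,1],0.6],
    [[0,0,18],[-0.3,-6.6,1.5],0.6],
    [[0,0,24],[-0.4,-8.8,2],0.6],
    [[0,0,30],[-0.5,-11,2.5],0.6],
    [[0,0,36],[-0.6,-13.2,3],0.6],
    [[0,0,42],[-0.8,-15.4,3.5],0.6],
    [[0,0,46.2],[-0.9,-16.8,3.8],0.6]
  ]
}}

```text
clock: 13.05
tcp_pos: [0.3835, 0.0978, 0.2166]
tcp_rot: [-1.335, -2.842, 0.002]
force: [1.4, -0.6, -0.0]
grip_width: 0.0681
grip_force: 0.0
```

>>> {"fn": "play_rows", "kwargs": {
  "increments": [
    [[0,0,6],[-1.2,-0.9,0],0.6],
    [[0,0,12],[-2.4,-1.8,0],0.6],
    [[0,0,18],[-3.6,-2.7,0],0.6],
    [[0,0,24],[-4.8,-3.6,0],0.6],
    [[0,0,30],[-6,-4.5,0],0.6],
    [[0,0,36],[-7.2,-5.4,0],0.6],
    [[0,0,42],[-8.4,-6.4,0],0.6],
    [[0,0,49.2],[-9.5,-7.3,0],0.6]
  ]
}}

```text
clock: 13.72
tcp_pos: [0.3889, -0.021, 0.2171]
tcp_rot: [-2.395, -2.031, 0.001]
force: [0.6, 0.5, 0.2]
grip_width: 0.0686
grip_force: 0.0
```

>>> {"fn": "play_rows", "kwargs": {
  "increments": [
    [[0,0,0],[-3.6,1,0],0.6],
    [[0,0,0],[-7.2,2,0],0.6],
    [[0,0,0],[-10.8,3,0],0.6],
    [[0,0,0],[-14.4,4,0],0.6],
    [[0,0,0],[-18.8,5,0],0.6],
    [[0,0,0],[-18.8,5,0],0.6],
    [[0,0,0],[-18.8,5,0],0.6]
  ]
}}

```text
clock: 14.3
tcp_pos: [0.4083, -0.2153, 0.2167]
tcp_rot: [-2.392, -2.032, 0.0]
force: [0.2, 0.9, -0.0]
grip_width: 0.068
grip_force: 0.0
```

Run:
```python
from h import *
from station import robot
s=robot.sense();print(s["clock"],s["tcp_pos"],s["tcp_rot"])
w=robot.get_image("wrist");cv2.imwrite("pics/w5.png",w["frame"][:,:,::-1])
B=(.4095,-.2135);print(proj(w,[[.4095,-.2135,.096],[.4195,-.154,.096],[.3995,-.273,.096]]))
calls([(*B,.15,-9.2),(*B,.094,-9.2)])
```

```text
14.3 [ 0.40829798 -0.21533251  0.21665535] [-2.39192432e+00 -2.03188577e+00  4.75678664e-04]
[[319.65750696 198.86427222]
 [320.15427341 129.67835078]
 [319.21148642 259.78482033]]
[-0.13, -0.11, -0.02] [0.05, 0.11, 6.7] rows 1.8
[0.0, 0.0, 0.0] [0.0, 0.0, 5.6] rows 1.5
```

View pics/w5.png

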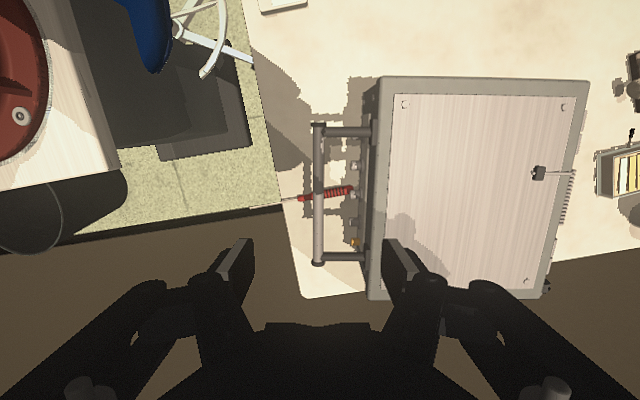

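>>> {"fn": "play_rows", "kwargs": {
  "increments": [
    [[0,0,0],[0,0.1,2],-0.2],
    [[0,0,0],[0,0.1,4],-0.2],
    [[0,0,0],[0,0.1,5.5],-0.2],
    [[0,0,0],[0,0.1,6.5],-0.2],
    [[0,0,0],[0,0.1,6.5],-0.2]
  ]
}}

```text
clock: 14.77
tcp_pos: [0.4094, -0.212, 0.151]
tcp_rot: [-2.386, -2.037, 0.0]
force: [-0.5, 0.5, -0.3]
grip_width: 0.0336
grip_force: 0.0
```

Run:
```python
from h import *
B=(.4095,-.2135)
calls([(*B,.097,-9.2)])
```

```text
[-0.17, -0.13, 0.18] [-0.16, 0.05, 5.4] rows 1.4
```

>>> {"fn": "play_rows", "kwargs": {
  "increments": [
    [[0,0,0],[0,0.1,2],-0.2],
    [[0,0,0],[0,0.1,3.5],-0.2],
    [[0,0,0],[0,0.1,4.5],-0.2],
    [[0,0,0],[0,0.1,5.4],-0.2],
    [[0,0,0],[0,0.1,5.4],-0.2],
    [[0,0,0],[0,0.1,5.4],-0.2]
  ]
}}

```text
clock: 15.27
tcp_pos: [0.4113, -0.2141, 0.0996]
tcp_rot: [-2.391, -2.038, -0.0]
force: [0.8, -0.3, 0.8]
grip_width: 0.0338
grip_force: 0.0
```

>>> {"fn": "play_rows", "kwargs": {
  "increments": [
    [[0,0,0],[0,0,0],-0.4],
    [[0,0,0],[0,0,0],-0.6],
    [[0,0,0],[0,0,0],-0.8],
    [[0,0,0],[0,0,0],-1],
    [[0,0,0],[0,0,0],-1]
  ]
}}

```text
clock: 15.68
tcp_pos: [0.409, -0.2142, 0.0994]
tcp_rot: [-2.389, -2.035, 0.007]
force: [-15.9, 0.4, 6.5]
grip_width: 0.008
grip_force: 58.5
```

>>> {"fn": "play_rows", "kwargs": {
  "increments": [
    [[0,0,0],[0,-0.2,0],-1],
    [[0,0,0],[0,-0.2,0],-1],
    [[0,0,0],[0,-0.2,0],-1]
  ]
}}

```text
clock: 15.93
tcp_pos: [0.4089, -0.2142, 0.0998]
tcp_rot: [-2.391, -2.037, 0.002]
force: [-5.7, 0.8, 4.7]
grip_width: 0.0081
grip_force: 58.8
```

>>> {"fn": "play_rows", "kwargs": {
  "increments": [
    [[0,0,0],[0,-0.1,-0.5],-1],
    [[0,0,0],[0,-0.05,-1.4],-1],
    [[0,0,0],[0,0.1,-2.3],-1],
    [[0,0,0],[0,0.25,-3.4],-1],
    [[0,0,0],[0,0.5,-4.5],-1],
    [[0,0,0],[0,0.8,-5.6],-1],
    [[0,0,0],[0,1.1,-6.7],-1],
    [[0,0,0],[0,1.1,-6.7],-1]
  ]
}}

```text
clock: 16.6
tcp_pos: [0.4206, -0.2161, 0.1689]
tcp_rot: [2.39, 2.037, -0.001]
force: [-4.8, -2.1, 0.3]
grip_width: 0.0079
grip_force: 58.7
```

```bash
cat >> h.py <<'E'
Hx=np.array([np.cos(np.radians(-9.2)),np.sin(np.radians(-9.2))])
HINGE=np.array([.4085,-.2142])+.229*Hx
def theta(p):
    h=(HINGE-p[:2])@Hx;v=p[2]-.003-.090;return np.arctan2(v,h)-.026,np.hypot(v,h)
E
python3 - <<'E'
from h import *
from station import robot
s=robot.sense();print(theta(s["tcp_pos"]),s["tcp_pos"],s["force"],R.from_rotvec(s["tcp_rot"]).as_matrix().round(3))
E
```

```text
(np.float64(0.31061601086703206), np.float64(0.2296698240897095)) [ 0.42056787 -0.21612095  0.16885878] [-4.77499175 -2.14163982  0.32103376] [[ 0.158  0.987  0.001]
 [ 0.987 -0.158 -0.001]
 [-0.001  0.001 -1.   ]]
```

>>> {"fn": "play_rows", "kwargs": {
  "increments": [
    [[0,0,0],[0,0.3,-1.1],-1],
    [[0,0,0],[0,0.75,-2.1],-1],
    [[0,0,0],[0,1.25,-3.2],-1],
    [[0,0,0],[0,1.8,-4.2],-1],
    [[0,0,0],[0,2.4,-5.1],-1],
    [[0,0,0],[0,3,-6.1],-1],
    [[0,0,0],[0,3.7,-7],-1],
    [[0,0,0],[0,3.7,-7],-1]
  ]
}}

```text
clock: 17.27
tcp_pos: [0.4567, -0.2221, 0.2383]
tcp_rot: [2.39, 2.037, -0.002]
force: [-9.4, -2.2, 4.9]
grip_width: 0.0081
grip_force: 59.8
```

Run:
```python
from h import *
from station import robot
s=robot.sense();print(theta(s["tcp_pos"]),s["tcp_pos"],s["force"])
```

```text
(np.float64(0.6525427254418875), np.float64(0.23142244357387837)) [ 0.45669274 -0.22212808  0.23825443] [-9.40061274 -2.17172728  4.85850178]
```

>>> {"fn": "play_rows", "kwargs": {
  "increments": [
    [[0,0,0],[0,0.7,-0.8],-1],
    [[0,0,0],[0,1.5,-1.6],-1],
    [[0,0,0],[0,2.3,-2.4],-1],
    [[0,0,0],[0,3.2,-3.2],-1],
    [[0,0,0],[0,4.1,-3.9],-1],
    [[0,0,0],[0,5,-4.6],-1],
    [[0,0,0],[0,5.4,-4.8],-1],
    [[0,0,0],[0,5.4,-4.8],-1]
  ]
}}

```text
clock: 17.93
tcp_pos: [0.5095, -0.2308, 0.2878]
tcp_rot: [2.389, 2.036, -0.004]
force: [-14.2, -1.4, 21.6]
grip_width: 0.0074
grip_force: 62.5
```

Run:
```python
from h import *
from station import robot
s=robot.sense();print(theta(s["tcp_pos"]),s["tcp_pos"],s["force"])
```

```text
(np.float64(0.9682963413913053), np.float64(0.23239217333978807)) [ 0.5094634  -0.23083757  0.28783193] [-14.19509566  -1.37478261  21.59866993]
```

>>> {"fn": "play_rows", "kwargs": {
  "increments": [
    [[0,0,0],[0,-0.1,-0.2],-1],
    [[0,0,0],[0,-0.2,-0.3],-1],
    [[0,0,0],[0,-0.2,-0.3],-1],
    [[0,0,0],[0,-0.2,-0.3],-1]
  ]
}}

```text
clock: 18.27
tcp_pos: [0.5081, -0.2306, 0.2871]
tcp_rot: [2.391, 2.037, -0.001]
force: [0.2, -6.0, -2.3]
grip_width: 0.0075
grip_force: 60.0
```

Run:
```python
from h import *
from station import robot
s=robot.sense();print(theta(s["tcp_pos"]),s["tcp_pos"],s["force"])
a=robot.get_image("scene");b=robot.get_image("wrist")["frame"]
cv2.imwrite("pics/s6.png",np.hstack([cv2.resize(a["frame"][140:330,330:480],(474,600),interpolation=cv2.INTER_CUBIC),cv2.resize(b[100:400,160:480],(320,600))])[:,:,::-1])
```

```text
(np.float64(0.9614081107633238), np.float64(0.23256263609782057)) [ 0.5080552  -0.23056957  0.28709702] [ 0.24477786 -6.028739   -2.3429983 ]
```

View pics/s6.png

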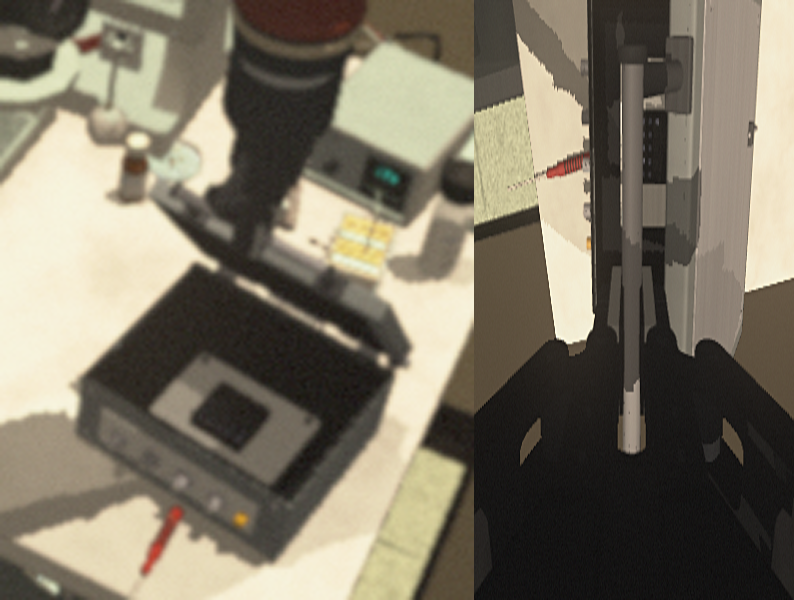

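>>> {"fn": "play_rows", "kwargs": {
  "increments": [
    [[0,0,0],[0,0.2,-0.1],-1],
    [[0,0,0],[0,0.4,-0.25],-1],
    [[0,0,0],[0,0.6,-0.4],-1],
    [[0,0,0],[0,0.6,-0.4],-1],
    [[0,0,0],[0,0.6,-0.4],-1],
    [[0,0,0],[0,0.6,-0.4],-1],
    [[0,0,0],[0,0.6,-0.4],-1]
  ]
}}

```text
clock: 18.95
tcp_pos: [0.5138, -0.2315, 0.291]
tcp_rot: [2.391, 2.037, -0.002]
force: [-0.6, -6.7, -2.3]
grip_width: 0.0074
grip_force: 60.0
```

Run:
```python
from h import *
from station import robot
s=robot.sense();p=np.array(s["tcp_pos"]);print(theta(p),p,s["force"])
t0,r=theta(p)
for t in (.95,.9,.85,.8,.775):
    print(t,np.round(100*np.array([r*(np.cos(t0+.026)-np.cos(t+.026)), -r*(np.sin(t+.026)-np.sin(t0+.026))]),2))
```

```text
(np.float64(0.9915209264922886), np.float64(0.23266582607705463)) [ 0.51382169 -0.23154197  0.29095393] [-0.64972039 -6.66621797 -2.26523004]
0.95 [-0.81  0.52]
0.9 [-1.76  1.2 ]
0.85 [-2.67  1.92]
0.8 [-3.54  2.69]
0.775 [-3.97  3.09]
```

Now ease back to about 0.78.

>>> {"fn": "play_rows", "kwargs": {
  "increments": [
    [[0,0,0],[0,-0.4,0.2],-1],
    [[0,0,0],[0,-0.8,0.5],-1],
    [[0,0,0],[0,-1.3,0.9],-1],
    [[0,0,0],[0,-1.8,1.2],-1],
    [[0,0,0],[0,-2.2,1.6],-1],
    [[0,0,0],[0,-2.7,1.9],-1],
    [[0,0,0],[0,-3.1,2.3],-1],
    [[0,0,0],[0,-3.5,2.7],-1]
  ]
}}

```text
clock: 19.62
tcp_pos: [0.4799, -0.2259, 0.2642]
tcp_rot: [2.39, 2.036, 0.001]
force: [2.9, -5.7, -1.4]
grip_width: 0.0081
grip_force: 60.1
```

>>> {"fn": "play_rows", "kwargs": {
  "increments": [
    [[0,0,0],[0,-0.2,0.2],-1],
    [[0,0,0],[0,-0.4,0.4],-1],
    [[0,0,0],[0,-0.4,0.4],-1],
    [[0,0,0],[0,-0.4,0.4],-1],
    [[0,0,0],[0,-0.4,0.4],-1],
    [[0,0,0],[0,-0.4,0.4],-1],
    [[0,0,0],[0,-0.4,0.4],-1],
    [[0,0,0],[0,-0.4,0.4],-1]
  ]
}}

```text
clock: 20.28
tcp_pos: [0.4755, -0.2253, 0.2605]
tcp_rot: [2.39, 2.037, -0.001]
force: [-0.4, -5.3, 0.6]
grip_width: 0.0078
grip_force: 59.5
```

Run:
```python
from h import *
from station import robot
s=robot.sense();p=np.array(s["tcp_pos"]);print(theta(p),p,s["force"],s["dq"])
for r in robot.spot_in("scene","cover_bar")[:2]+robot.spot_in("top","loupe")[:2]:print(r)
```

```text
(np.float64(0.7789259917878477), np.float64(0.23233189811542013)) [ 0.4755477  -0.22527412  0.26046003] [-0.35921549 -5.33045148  0.55739542] [ 4.58288601e-04  1.93675271e-05  3.24990380e-04  1.25193231e-03
 -1.44646244e-03 -1.22366441e-03]
{'location': [0.538, -0.2635, 0.2254], 'confidence': 0.76}
```

```bash
python3 -c "
from station import robot
print(robot.hand_in())"
```

```text
the job is handed in; nothing more can be done
None
```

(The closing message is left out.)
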